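Fit a switch insert into a weatherproof box

TASK

Take the rectangular twin-rocker switch insert from the counter mat and seat it, rockers outward, fully home and square in the pocket of the open box on the sloped stand. Then shut the box's flap lid completely over it. Leave the other goods where they are.

Things in the scene. Friction and masses are not known exactly. Their poses are not given: they have to be found in the camera images.
- insert: Loose white switch insert: base 48 (x) x 64 (y) x 14 mm (z) and, centred on it, a raised twin-rocker block 28 (x) x 40 (y) mm, 16 mm high (30 mm in all). Lies rockers up on the mat. Origin: centre of the base's underside; z points out through the rockers. It fits either way round (half turn about z). 40 to 85 g.
- box: White box 80 (x) x 96 (y) mm, fixed on a grey metal stand, tipped 24 degrees towards the robot side. Pocket 51 (x) x 67 (y) mm, 14 mm deep, edges chamfered: the insert's base ends flush with the rim. Origin: centre of the pocket floor, 115 mm above the counter; z: pocket axis, outward; x: up the slope to the hinge; y: across. The stand's foot is 170 x 130 mm; stand and box reach 145 mm high.
- lid (a joint): Angle of the box's flap lid: 0 shut, grows as it opens (to 2.35 rad). Starts at 1.9 to 2.2, about upright behind the pocket; stiff hinge, stays where left. Hinge axis parallel to box y at box x = 43, z = 15 mm. The lid is a black hollow cover, 87 mm long from the hinge, 100 mm wide; shut, its outer face lies 24 mm above the hinge axis along box z and it clears only a seated insert.
- lid_tab (a point): Centre of the finger tab in the middle of the lid's free edge: 30 mm wide, 8 mm thick, sticks out 12 mm. 93 mm from the hinge axis along the lid and 18 mm from it on the outer side.
- mat: Fixed black rubber counter mat 340 (x) x 240 (y) x 3 mm; the insert lies on it near the middle. Origin: centre of its underside.
- socket: Bystander on the mat: round white socket insert, 56 mm across, 22 mm high. Origin: centre of underside.
- small_switch: Bystander on the mat: small white switch with a black top, 50 x 50 x 44 mm. Origin: centre of underside.
- adaptor: Bystander on the counter beside the stand: white plug adaptor 60 (x) x 40 (y) x 30 mm, with short steel pins. Origin: centre of underside.
- spool: Bystander on the counter, to the right: black wire spool, 100 mm across, 50 mm high. Origin: centre of underside.
- screwdriver: Bystander on the counter, to the left: screwdriver lying along its x axis, about 200 mm long. Origin: on its underside near mid-length.

How it is judged (in metres and radians):
On the way:
1. the insert is seated flat and square in the pocket while the lid is still open (more than 1 rad) (x of insert in the frame of box between -0.003 and 0.003 m and y of insert in the frame of box between -0.003 and 0.003 m and z of insert in the frame of box between -0.0025 and 0.0025 m and angle between the z axis of insert and the z axis of box, either way round below 0.06 rad and angle between the x axis of insert and the x axis of box, either way round below 0.09 rad and value of joint lid above 1 rad), for 0.2 s.
At the end, for the whole second after the job is handed in: The insert rests in the pocket: its underside within 2.5 mm of the pocket floor and 3 mm of the pocket centre along x and y, its z axis within 0.06 rad of the box's and its x axis within 0.09 rad (either way round); the lid is shut to within 0.06 rad; both at rest (x of insert in the frame of box between -0.003 and 0.003 m and y of insert in the frame of box between -0.003 and 0.003 m and z of insert in the frame of box between -0.0025 and 0.0025 m and angle between the z axis of insert and the z axis of box, either way round below 0.06 rad and angle between the x axis of insert and the x axis of box, either way round below 0.09 rad and value of joint lid below 0.06 rad and velocity of joint lid between -0.05 and 0.05 rad/s and linear speed of insert below 0.02 m/s); the robot touches nothing.
It fails at once if the round socket insert is moved more than 30 mm (distance of socket from where it was at the start of the episode above 0.03 m).
It fails at once if the small finished switch is moved more than 30 mm (distance of small_switch from where it was at the start of the episode above 0.03 m).
It fails at once if the plug adaptor is moved more than 30 mm (distance of adaptor from where it was at the start of the episode above 0.03 m).
It fails at once if the wire spool is moved more than 30 mm (distance of spool from where it was at the start of the episode above 0.03 m).
It fails at once if the screwdriver is moved more than 30 mm (distance of screwdriver from where it was at the start of the episode above 0.03 m).
It also fails if it takes over 64 s, if anything falls off the work surface, if the arm or the gripper's body presses on something with over 40 N, if the wrist force passes 120 N, or if a joint passes its speed limit or range.

ROBOT

A 6-joint arm with a two-finger parallel gripper is mounted at the origin on the work surface. World frame = base frame: x ahead of the robot, y to its left, z up, the work surface at z = 0. Lengths are in mm, angles in rad, forces in N, time in s.
With the tool pointing down it reaches from about 275 to 1000 mm from the base axis. Payload 8.4 kg.
Tool frame: the origin (TCP) lies on the mounting face of the last link; the fingertips stand 173 mm ahead of it and the grasp point (between the pads) lies 155 mm ahead of it; z points along the fingers, y is the line along which they close (so a half turn about z gives the same grasp; the last joint's range is limited). The gripper opens to 85 mm and grips with 20 to 120 N. Pads are 22 mm wide; open, the fingers measure 114 mm over their backs; the gripper's body (76 mm by 85 mm) begins 54 mm behind the grasp point. The pads swing forward as they close: fully open they stand 13 mm farther back than shut.
Start: joints at [1.161, 0.353, 1.633, -0, 1.155, -0.002], TCP at [247.869, 573.751, 404.681] pointing down, gripper open.
Joint ranges: [-2.63, 2.63], [-0.92, 2.1], [0.06, 2.66], [-1.3, 4.44], [0, 2.69], [-3.02, 3.02]. Speed limits (rad/s): [2.22, 2.22, 2.79, 3.14, 3.14, 3.14].

INTERFACE

Orientations are given as [roll, pitch, yaw] about the fixed x, y, z axes, in that order (R = Rz(yaw) Ry(pitch) Rx(roll)).
In Python, from rig import r gives the robot as it stands.
- The arm moves only by the tool apply_moves, never from a script. Its argument "deltas" is a list of rows, each an object with "claw": the gripper command: -1 is fully open, 1 is shut, values between are in proportion; "delta_pos": the shift along the tool's x, y, z in cm, a list of three; "yaw": the turn about the tool's z in rad. In form: [{"claw": claw, "delta_pos": [tx, ty, tz], "yaw": yaw}, ...]. A call has 1 to 8 rows; each row shifts and turns the commanded pose from where the row before left it, along the tool's axes as they then stand; what a row does not reach is not made up. A row lasts 1/8 s, in which the tool goes at most 62.5 mm and 10.7 degrees, less where a joint would pass 70% of its speed; a pose out of reach is approached as far as the arm can. A call with a gripper value outside its range is refused whole. The fingers move at their own pace and stop on an object; "grip_force" is the grip in N (left out, the last holds). Time passes only in rows, so rows that do not move let the fingers close. It gives the time, the measured TCP pose, the force, the opening and the grip force at its end, in the units of the state.
- r.sense(): the state, without advancing time (a new reading comes with each control period).
- r.grab_frame(name): name is "scene" or "side" or "wrist"; returns a dict with "img" (480x640x3 uint8, blue, green, red), "z_map" (480x640 float32, mm along the optical axis (not along the pixel's ray), 0 where there is no reading), "fx", "fy", "cx", "cy" (pixels), "dist" ([k1, k2, p1, p2, k3] as OpenCV has them; the pictures are not rectified), "eye" and "rotation" of the camera in the world; the wrist camera has in their place "T_tool_cam" (4x4, takes a point from camera to tool coordinates, whose origin is the TCP and whose axes are the flange's). Camera axes: x right, y up, looking along -z (the intrinsics and any distortion apply to the point x, -y, -z); pixel columns grow to the right and rows downward; lengths in mm; the calibration is good to about 2 mm. A picture is of the moment at which its call begins: read the wrist's pose just before it.
- r.sign_off(): hands the job in; it is judged then, once.
The state is a dict: "clock": time; "qpos": joint angles; "qvel": joint speeds; "joint_efforts": joint torques, N m; "eef_pos": TCP position; "tcp_rot": TCP orientation; "contact_force": force on the tool from outside, world axes, zero at the start; "wrist_torque": the same for the moment, N m; "opening": opening from 0.0 (shut) to 1.0 (fully open); "grasp_force": force on a finger pad.
Only numpy, scipy, OpenCV 4.12 (cv2) and the standard library are available. Lean on these libraries where they do the work, as an engineer would, in place of code of your own. Each camera call takes 0.05 s, during which the arm holds its last target. There are 200 camera calls.

## Working session

There is one attempt and no reset: what is moved stays moved. The work goes in short steps, Python scripts to look and compute and a tool call to move; the robot and the scene stay as the last step left them, time stands still between calls to the robot, and variables do not carry over. Pictures are saved under pics/ and viewed, at most 10 in all, crops included, and the job is handed in when it is done.

Besides the shell and the picture viewer there is one more tool, called after "Request:" as name(argument=value, ...) on one line, values as JSON. apply_moves: Moves the arm, as the interface text tells. Its arguments: {"type":"object","properties":{"deltas":{"type":"array"},"grip_force":{"type":"number"}},"required":["deltas"]}

```bash
ls; mkdir -p pics; cat > h.py <<'E'
import numpy as np, cv2, pickle
from rig import r
from scipy.spatial.transform import Rotation as Ro
def cloud(f):
    """world (or camera, for wrist) xyz for each pixel, nan where none"""
    K=np.array([[f['fx'],0,f['cx']],[0,f['fy'],f['cy']],[0,0,1.]])
    v,u=np.mgrid[0:480,0:640].astype(float)
    p=cv2.undistortPoints(np.stack([u.ravel(),v.ravel()],1)[:,None],K,np.array(f['dist'],float))[:,0].reshape(480,640,2)
    z=np.where(f['z_map']>0,f['z_map'],np.nan)
    c=np.stack([p[...,0]*z,-p[...,1]*z,-z],-1)
    if 'eye' in f: return c@np.array(f['rotation']).T+np.array(f['eye'])
    s=f['state']; T=np.array(f['T_tool_cam'])
    c=c@T[:3,:3].T+T[:3,3]
    return c@Ro.from_euler('xyz',s['tcp_rot']).as_matrix().T+np.array(s['eef_pos'])
def grab(n):
    s=r.sense(); f=r.grab_frame(n)
    if n=='wrist': f['state']=s
    return f
E
python3 - <<'E'
from h import *
print(r.sense())
for n in ['scene','side']:
    f=grab(n); cv2.imwrite(f'pics/{n}0.png',f['img']); pickle.dump(f,open(f'{n}0.pkl','wb'))
    print(n,f['eye'],f['rotation'],f['fx'])
E
```

```text
pics
{'clock': 0.0, 'qpos': array([ 1.16061371e+00,  3.53640379e-01,  1.63414262e+00, -2.13337194e-05,
        1.15519602e+00, -2.41866027e-03]), 'qvel': array([ 1.73502283e-03,  4.66845748e-04, -2.06821470e-05, -7.50792090e-04,
       -2.05866483e-03,  2.69283518e-04]), 'joint_efforts': array([-6.28478074e-05, -6.05240965e+01, -3.42067087e+01,  1.47045812e-04,
        9.36606608e-03, -1.86209815e-05]), 'eef_pos': array([247.7669347 , 573.53103098, 403.96273328]), 'tcp_rot': array([-3.14020624e+00,  1.61524898e-05,  2.73383733e+00]), 'contact_force': array([-0.2074378 ,  0.03541603,  0.40189791]), 'wrist_torque': array([-0.01177167, -0.00543032,  0.01634653]), 'grasp_force': 0.0, 'opening': 1.0001091789047654}
scene [1184.88280668 -218.53276553 1096.6501095 ] [ 0.59681847 -0.01478646  1.30131372] 487.8361594552036
side [489.40484052 925.01087738 720.1642142 ] [ 0.9917018   0.00340761 -3.09310248] 491.2874654595888
```

```bash
sed -i "s/np.array(f\['rotation'\]).T/Ro.from_euler('xyz',f['rotation']).as_matrix().T/" h.py
```

```text
(no output)
```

View pics/scene0.png

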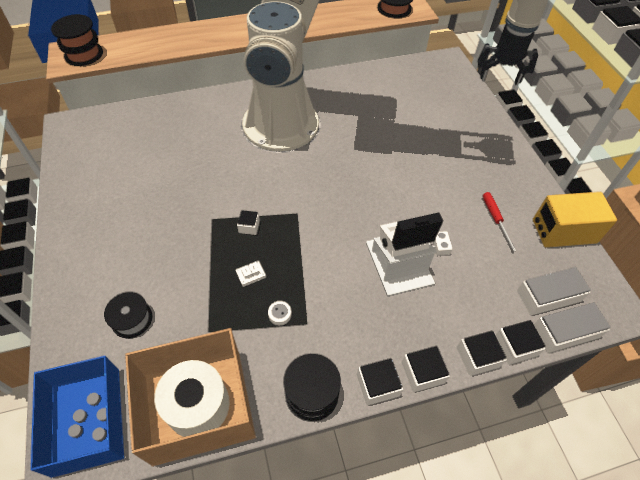

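View pics/side0.png

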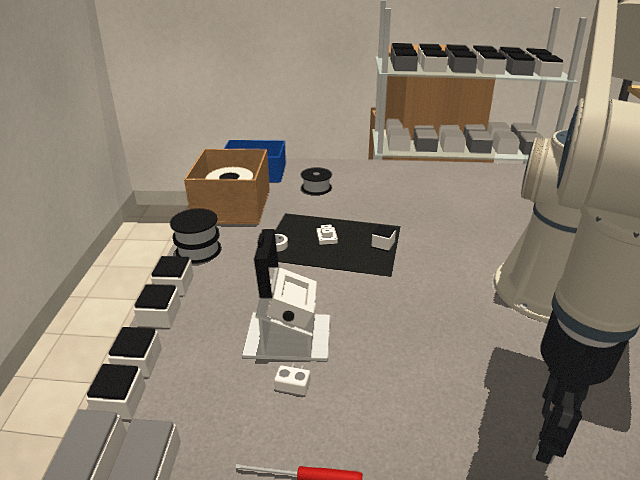

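```bash
python3 - <<'E'
from h import *
np.set_printoptions(precision=1,suppress=True)
S=pickle.load(open('scene0.pkl','rb'));D=pickle.load(open('side0.pkl','rb'))
cs,cd=cloud(S),cloud(D)
for n,(u,v) in dict(insert=(250,273),sw=(248,221),sock=(280,312),lid=(418,231),foot=(420,285),matc=(220,310),adapt=(443,242),table=(150,200)).items(): print('S',n,cs[v,u])
for n,(u,v) in dict(insert=(326,233),pocket=(293,290),lid=(266,265),sock=(280,241),sw=(385,240),adapt=(292,378),foot=(320,350)).items(): print('D',n,cd[v,u])
# insert blob
for c in (cs,cd):
    ins=cs[273,250]
    m=(np.hypot(c[...,0]-ins[0],c[...,1]-ins[1])<50)&(c[...,2]>9)
    P=c[m]; q=P[:,:2].astype(np.float32); print(len(q),cv2.minAreaRect(q), P[:,2].max())
# box top surface & lid from side cam
ctr=cd[290,293]
m=(np.hypot(cd[...,0]-ctr[0]-20,cd[...,1]-ctr[1])<100)&(cd[...,2]>95)
P=cd[m];dark=D['img'][m].mean(1)<60
print(len(P),'lid',P[dark].min(0),P[dark].max(0),np.median(P[dark],0),'box',P[~dark].min(0),P[~dark].max(0))
E
```

```text
S insert [ 546.  -202.2   35.3]
S sw [ 392.8 -176.8   45.6]
S sock [ 665.2 -153.    24.1]
S lid [642.8 177.  212.9]
S foot [677.3 209.   10.1]
S matc [ 613.3 -293.3    6.3]
S adapt [582.6 308.8  32.5]
S table [ 210.1 -433.8   -2.3]
D insert [ 531.7 -179.8   30.5]
D pocket [583.  170.1 115. ]
D lid [620.7 233.2 219.6]
D sock [ 649.9 -141.2   26.9]
D sw [ 378.1 -144.    35.8]
D adapt [573.5 322.1  31.8]
D foot [527.3 229.5  11.9]
460 ((541.082275390625, -199.1519775390625), (82.15523529052734, 71.38059997558594), 25.15362548828125) 40.239529346381005
306 ((531.6087646484375, -197.54513549804688), (49.36958312988281, 69.44263458251953), 10.441827774047852) 37.79697718421687
3441 lid [576.8 132.8  95.4] [641.4 240.9 246.7] [627.  229.  202.6] box [540.2 124.7  95. ] [648.1 246.2 245.8]
```

```bash
cat >> h.py <<'E'
def plan(tgt,psi=None):
    """tool-frame rows (cm, rad) from the measured pose to a world TCP target"""
    s=r.sense(); p=np.array(s['eef_pos']); R=Ro.from_euler('xyz',s['tcp_rot'])
    d=R.inv().apply(np.array(tgt,float)-p)/10
    y=s['tcp_rot'][2]; w=0 if psi is None else -((psi-y+np.pi/2)%np.pi-np.pi/2)
    n=int(max(np.ceil(np.linalg.norm(d)/6.2),np.ceil(abs(w)/.185),1))
    print('TCP',p.round(1),'yaw',round(y,4),'| total d',d.round(2),'turn',round(w,4),'rows>=',n,'t',round(s['clock'],2),'op',round(s['opening'],3),'F',s['contact_force'].round(1))
E
python3 - <<'E'
from h import *
f=grab('wrist'); print(f['T_tool_cam'],f['fx'])
plan([540,185,480])
E
```

```text
[[ 6.90370563e-04  9.51712134e-01  3.06991104e-01  7.84003240e+01]
 [ 9.99999752e-01 -6.99501168e-04 -8.02845487e-05  4.92030586e-01]
 [ 1.38332856e-04  3.06991083e-01 -9.51712381e-01  2.99698431e+01]
 [ 0.00000000e+00  0.00000000e+00  0.00000000e+00  1.00000000e+00]] 367.50797628833095
TCP [247.8 573.6 404.1] yaw 2.7338 | total d [-42.23 -24.09  -7.56] turn 0 rows>= 8 t 0.15 op 1.001 F [-0.1 -0.7  0.6]
```

Request:
apply_moves(deltas=[{"claw": -1, "delta_pos": [-5.2, -3, -1], "yaw": 0}, {"claw": -1, "delta_pos": [-5.2, -3, -1], "yaw": 0}, {"claw": -1, "delta_pos": [-5.2, -3, -1], "yaw": 0}, {"claw": -1, "delta_pos": [-5.2, -3, -1], "yaw": 0}, {"claw": -1, "delta_pos": [-5.2, -3, -1], "yaw": 0}, {"claw": -1, "delta_pos": [-5.2, -3, -1], "yaw": 0}, {"claw": -1, "delta_pos": [-5.2, -3, -1], "yaw": 0}, {"claw": -1, "delta_pos": [-5.2, -3, -1], "yaw": 0}])

```text
clock: 1.15
eef_pos: [535.4, 186.6, 485.0]
tcp_rot: [3.141, -0.0, 2.734]
contact_force: [0.6, 1.1, -0.5]
opening: 0.998
grasp_force: 0.0
```

Request:
apply_moves(deltas=[{"claw": -1, "delta_pos": [0, 0, 0], "yaw": -0.14}, {"claw": -1, "delta_pos": [0, 0, 0], "yaw": -0.14}, {"claw": -1, "delta_pos": [0, 0, 0], "yaw": -0.13}, {"claw": -1, "delta_pos": [0, 0, 0], "yaw": 0}])

```text
clock: 1.65
eef_pos: [534.5, 188.4, 484.4]
tcp_rot: [-3.141, -0.0, -3.14]
contact_force: [0.3, 0.2, -0.3]
opening: 1.001
grasp_force: 0.0
```

```bash
python3 - <<'E'
from h import *
np.set_printoptions(precision=1,suppress=True)
plan([540,185,480],np.pi)
f=grab('wrist'); pickle.dump(f,open('w1.pkl','wb')); cv2.imwrite('pics/w1.png',f['img'])
E
```

```text
TCP [534.5 188.4 484.4] yaw -3.1404 | total d [-0.6 -0.3  0.4] turn 0.0012 rows>= 1 t 1.65 op 1.001 F [ 0.3  0.2 -0.3]
```

View pics/w1.png

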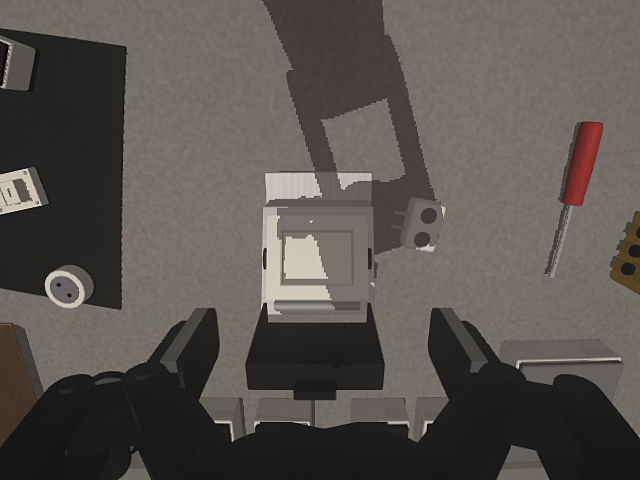

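```bash
python3 - <<'E'
from h import *
np.set_printoptions(precision=2,suppress=True)
f=pickle.load(open('w1.pkl','rb')); c=cloud(f)
for u,v in [(271,221),(363,221),(270,290),(366,290),(300,260),(340,260),(315,360),(315,388),(318,180),(250,300)]: print((u,v),c[v,u])
# rim plane
def fit(P):
    m=np.median(P,0)
    for t in (6,3,2):
        k=None
        u,s,vt=np.linalg.svd(P-P.mean(0),full_matrices=False);n=vt[2]*np.sign(vt[2,2]);d=(P-P.mean(0))@n
        P=P[abs(d)<t]
    return P.mean(0),n,len(P)
fl=c[238:278,288:348].reshape(-1,3); cf,nf,k=fit(fl); print('floor',cf,nf,k,np.degrees(np.arccos(nf[2])),'az',np.degrees(np.arctan2(nf[1],nf[0])))
rm=np.concatenate([c[212:226,268:370].reshape(-1,3),c[235:285,268:276].reshape(-1,3),c[235:285,360:368].reshape(-1,3)])
cr,nr,k=fit(rm); print('rim',cr,nr,k,np.degrees(np.arccos(nr[2])),'az',np.degrees(np.arctan2(nr[1],nr[0])), 'depth',(cr-cf)@nr)
# floor patch & rim outlines in box frame
z=nr; y=np.cross(z,[1,0,0]); y/=np.linalg.norm(y); x=np.cross(y,z)
reg=c[195:325,255:385].reshape(-1,3); q=(reg-cr)@np.stack([x,y,z],1)
for nm,lo,hi in (('floor',-17,-11),('rim',-2.5,2.5)):
    s=q[(q[:,2]>lo)&(q[:,2]<hi)&(abs(q[:,0])<75)]
    R=cv2.minAreaRect(s[:,:2].astype(np.float32)); ctr=cr+np.array([*R[0],np.median(s[:,2])])@np.stack([x,y,z])
    print(nm,len(s),R,ctr,np.percentile(s,[2,98],axis=0).ravel())
# lid
L=c[305:400,245:385].reshape(-1,3); I=f['img'][305:400,245:385].reshape(-1,3).max(1)
L=L[(L[:,2]>120)&(I<60)]; print('lid',np.percentile(L,[1,50,99],axis=0))
E
```

```text
(271, 221) [546.72 138.55 114.  ]
(363, 221) [546.5  226.7  114.22]
(270, 290) [606.3  138.8  141.43]
(366, 290) [606.25 228.88 141.11]
(300, 260) [585.91 165.79 115.85]
(340, 260) [585.95 205.23 115.54]
(315, 360) [639.58 182.15 202.37]
(315, 388) [633.39 183.05 243.09]
(318, 180) [523.01 182.21  10.01]
(250, 300) [689.65  87.88  -0.55]Traceback (most recent call last):
  File "<stdin>", line 13, in <module>
  File "<stdin>", line 10, in fit
    u, s, vh = gufunc(a, signature=signature)
               ~~~~~~^^^^^^^^^^^^^^^^^^^^^^^^
    raise LinAlgError("SVD did not converge")
numpy.linalg.LinAlgError: SVD did not converge
```

```bash
cat > boxfit.py <<'E'
from h import *
import sys
np.set_printoptions(precision=2,suppress=True)
f=pickle.load(open('w1.pkl','rb')); c=cloud(f)
def fit(P):
    P=P[np.isfinite(P).all(1)]
    for t in (6,3,2):
        u,s,vt=np.linalg.svd(P-P.mean(0),full_matrices=False);n=vt[2]*np.sign(vt[2,2]);d=(P-P.mean(0))@n
        P=P[abs(d)<t]
    return P.mean(0),n,len(P)
fl=c[238:278,288:348].reshape(-1,3); cf,nf,k=fit(fl); print('floor',cf,nf,k,np.degrees(np.arccos(nf[2])),'az',np.degrees(np.arctan2(nf[1],nf[0])))
rm=np.concatenate([c[212:226,268:370].reshape(-1,3),c[235:285,268:276].reshape(-1,3),c[235:285,360:368].reshape(-1,3)])
cr,nr,k=fit(rm); print('rim',cr,nr,k,np.degrees(np.arccos(nr[2])),'az',np.degrees(np.arctan2(nr[1],nr[0])), 'depth',(cr-cf)@nr)
z=nr; y=np.cross(z,[1,0,0]); y/=np.linalg.norm(y); x=np.cross(y,z)
reg=c[195:325,255:385].reshape(-1,3); q=(reg-cr)@np.stack([x,y,z],1); q=q[np.isfinite(q).all(1)]
for nm,lo,hi in (('floor',-17,-11),('rim',-2.5,2.5)):
    s=q[(q[:,2]>lo)&(q[:,2]<hi)&(abs(q[:,0])<75)&(abs(q[:,1])<(33 if nm=='floor' else 60))]
    R=cv2.minAreaRect(s[:,:2].astype(np.float32)); ctr=cr+np.array([*R[0],np.median(s[:,2])])@np.stack([x,y,z])
    print(nm,len(s),R,ctr,np.percentile(s,[2,98],axis=0).ravel())
L=c[305:400,245:385].reshape(-1,3); I=f['img'][305:400,245:385].reshape(-1,3).max(1)
L=L[(L[:,2]>120)&(I<60)]; print('lid',np.percentile(L,[1,50,99],axis=0))
ic=f['img'].max(2)
t=c[380:400,293:337].reshape(-1,3); t=t[t[:,2]>200]; print('tab',np.percentile(t,[2,50,98],axis=0))
E
python3 boxfit.py
python3 - <<'E'
from h import *
plan([548,-197,480])
E
```

```text
floor [583.26 183.1  115.71] [-0.41 -0.    0.91] 2370 24.013628250898435 az -179.86470449612037
rim [568.17 184.54 124.4 ] [-0.42 -0.    0.91] 355 24.792446407930683 az -179.8739788359014 depth 14.2187526234336
floor 3484 ((10.387985229492188, -0.6156196594238281), (51.24872970581055, 64.53993225097656), 0.1389528214931488) [583.55 183.93 115.87] [-14.35 -31.63 -15.81  35.1   30.51 -12.5 ]
rim 5204 ((21.072221755981445, -2.7097702026367188), (101.8276138305664, 99.84003448486328), 1.4654780626296997) [587.36 181.82 133.1 ] [-27.9  -48.94  -1.99  59.12  45.06   2.11]
lid [[617.5  133.76 148.77]
 [637.37 182.2  202.42]
 [642.5  231.34 245.6 ]]
tab [[633.21 167.67 233.33]
 [634.62 182.39 243.31]
 [641.39 197.36 246.1 ]]
TCP [534.5 188.4 484.5] yaw 3.1409 | total d [ -1.37 -38.54   0.45] turn 0 rows>= 7 t 1.7 op 0.993 F [ 0.5 -0.1 -0.4]
```

Request:
apply_moves(deltas=[{"claw": 1, "delta_pos": [-2, -0.3, 2.4], "yaw": 0}, {"claw": 1, "delta_pos": [-2, -0.3, 2.4], "yaw": 0}, {"claw": 1, "delta_pos": [-1.5, 0, 2.4], "yaw": 0}, {"claw": 1, "delta_pos": [0, 0, 2.4], "yaw": 0}, {"claw": 1, "delta_pos": [-1.5, 0, 0], "yaw": 0}, {"claw": 1, "delta_pos": [-1.0, 0, 0], "yaw": 0}])

```text
clock: 2.45
eef_pos: [615.9, 182.8, 389.6]
tcp_rot: [3.141, 0.001, -3.141]
contact_force: [-1.5, -1.2, 0.4]
opening: 0.003
grasp_force: 0.4
```

Request:
apply_moves(deltas=[{"claw": 1, "delta_pos": [-0.8, 0, 0], "yaw": 0}, {"claw": 1, "delta_pos": [-0.8, 0, 0], "yaw": 0}])

```text
clock: 2.7
eef_pos: [631.2, 182.7, 389.4]
tcp_rot: [3.141, 0.001, -3.14]
contact_force: [-0.8, 0.1, 0.1]
opening: 0.001
grasp_force: 0.4
```

Request:
apply_moves(deltas=[{"claw": 1, "delta_pos": [-0.6, 0, 0], "yaw": 0}, {"claw": 1, "delta_pos": [-0.6, 0, 0], "yaw": 0}])

```text
clock: 2.95
eef_pos: [639.1, 182.8, 388.4]
tcp_rot: [-3.141, -0.014, -3.14]
contact_force: [-37.9, 0.0, 22.0]
opening: 0.002
grasp_force: 19.5
```

Request:
apply_moves(deltas=[{"claw": 1, "delta_pos": [-0.5, 0, 0], "yaw": 0}, {"claw": 1, "delta_pos": [0, 0, 0], "yaw": 0}])

```text
clock: 3.2
eef_pos: [640.9, 183.0, 388.3]
tcp_rot: [-3.14, -0.023, -3.139]
contact_force: [-46.2, 0.6, 25.8]
opening: 0.0
grasp_force: 23.2
```

Request:
apply_moves(deltas=[{"claw": 1, "delta_pos": [2, 0, 0], "yaw": 0}, {"claw": 1, "delta_pos": [4, 0, 0], "yaw": 0}, {"claw": -1, "delta_pos": [3.5, 0, -4], "yaw": 0}, {"claw": -1, "delta_pos": [0, 0, -5], "yaw": 0}])

```text
clock: 3.7
eef_pos: [550.4, 182.4, 479.1]
tcp_rot: [-3.141, -0.003, -3.139]
contact_force: [2.2, 0.5, 0.2]
opening: 0.421
grasp_force: 0.0
```

```bash
python3 - <<'E'
from h import *
plan([548,-197,480])
f=grab('wrist'); pickle.dump(f,open('w2.pkl','wb')); g=grab('side'); pickle.dump(g,open('s2.pkl','wb'))
cv2.imwrite('pics/2.png',np.hstack([f['img'][140:440,200:460],cv2.resize(g['img'][210:370,220:360],None,fx=2,fy=2)[:300]]))
E
```

```text
TCP [550.4 182.4 479.1] yaw -3.1388 | total d [  0.35 -37.94  -0.06] turn 0 rows>= 7 t 3.7 op 0.421 F [2.2 0.5 0.2]
```

View pics/2.png

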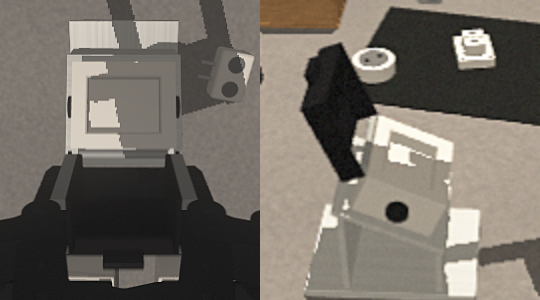

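The lid now leans back at or near its stop (side crop, around (340,110)), and the pocket is clear. Next is the insert.

Request:
apply_moves(deltas=[{"claw": -1, "delta_pos": [0, -5.5, 0], "yaw": 0}, {"claw": -1, "delta_pos": [0, -5.5, 0], "yaw": 0}, {"claw": -1, "delta_pos": [0, -5.5, 0], "yaw": 0}, {"claw": -1, "delta_pos": [0, -5.5, 1], "yaw": 0}, {"claw": -1, "delta_pos": [0, -5.5, 2], "yaw": 0}, {"claw": -1, "delta_pos": [0, -5.5, 2], "yaw": 0}, {"claw": -1, "delta_pos": [0, -4.9, 2], "yaw": 0}, {"claw": -1, "delta_pos": [0, 0, 0], "yaw": 0}])

```text
clock: 4.8
eef_pos: [552.9, -199.5, 406.8]
tcp_rot: [3.141, -0.002, 3.14]
contact_force: [-0.5, 0.2, 0.5]
opening: 1.001
grasp_force: 0.0
```

```bash
python3 - <<'E'
from h import *
np.set_printoptions(precision=2,suppress=True)
f=grab('wrist'); pickle.dump(f,open('w3.pkl','wb')); cv2.imwrite('pics/w3.png',f['img'])
c=cloud(f); g=np.hypot(c[...,0]-533,c[...,1]+197)<60
for lo,hi in ((11,24),(24,37)):
    P=c[g&(c[...,2]>lo)&(c[...,2]<hi)&(f['img'].max(2)>60)]
    print(len(P),cv2.minAreaRect(P[:,:2].astype(np.float32)),np.median(P,0))
P=c[g&(c[...,2]<9)]; print('mat z',np.median(P[:,2]))
plan([533,-197,250])
E
```

```text
1897 ((533.8457641601562, -201.16473388671875), (48.58180618286133, 64.04999542236328), 10.586973190307617) [ 526.97 -200.38   17.88]
1301 ((533.8790283203125, -201.2544708251953), (28.514944076538086, 40.161190032958984), 10.280210494995117) [ 532.9  -201.22   33.87]
mat z 3.8586956834671184
TCP [ 553.2 -197.9  407.7] yaw 3.1409 | total d [ 2.    0.08 15.77] turn 0 rows>= 3 t 4.85 op 0.999 F [ 0.5 -0.4 -0.1]
```

View pics/w3.png

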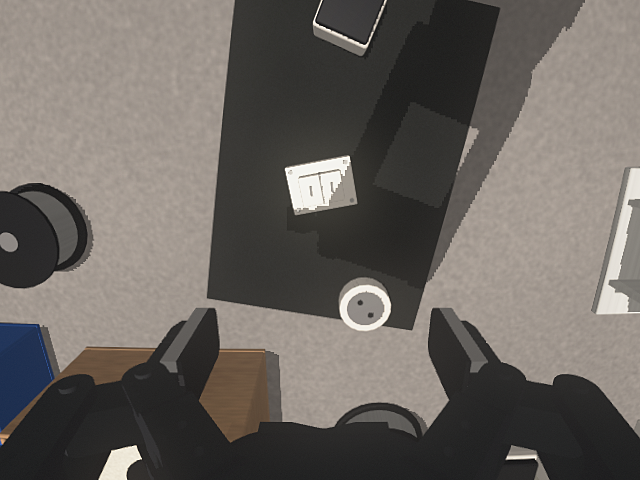

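The insert spans about (287,160) to (356,212); its base measures 48.6 x 64, centred at (533.9, -201.2), yaw 0.184. Heights match.

Request:
apply_moves(deltas=[{"claw": 0.05, "delta_pos": [0.93, -0.33, 3.5], "yaw": 0}, {"claw": 0.05, "delta_pos": [1.0, 0, 3.5], "yaw": 0}, {"claw": 0.05, "delta_pos": [0, 0, 3.5], "yaw": -0.09}, {"claw": 0.05, "delta_pos": [0, 0, 0], "yaw": -0.094}, {"claw": 0.05, "delta_pos": [0, 0, 0], "yaw": 0}])

```text
clock: 5.48
eef_pos: [534.7, -198.8, 304.0]
tcp_rot: [-3.142, 0.001, -2.955]
contact_force: [0.1, 0.8, -1.2]
opening: 0.475
grasp_force: 0.0
```

```bash
python3 - <<'E'
from h import *
np.set_printoptions(precision=2,suppress=True)
plan([533.9,-201.2,200],np.pi+.184)
f=grab('wrist'); pickle.dump(f,open('w4.pkl','wb')); s=f['state']
c=cloud(f); t=Ro.from_euler('xyz',s['tcp_rot']).inv().apply((c.reshape(-1,3)-s['eef_pos'])).reshape(480,640,3)
m=(abs(t[...,0])<14)&(abs(t[...,1])<50)&(t[...,2]>110)&(t[...,2]<190)
q=t[m]; print(len(q),q.min(0),q.max(0))
for sgn in (1,-1):
    a=q[q[:,1]*sgn>0]; a=a[a[:,2]>a[:,2].max()-12]; print(len(a),np.percentile(a,[2,50,98],axis=0))
g=np.hypot(c[...,0]-533,c[...,1]+197)<60
P=c[g&(c[...,2]>24)&(c[...,2]<37)&(f['img'].max(2)>60)]; print(cv2.minAreaRect(P[:,:2].astype(np.float32)),np.median(P,0))
E
```

```text
TCP [ 534.7 -198.8  304. ] yaw -2.9549 | total d [ 0.12 -0.22 10.4 ] turn 0.0027 rows>= 2 t 5.47 op 0.475 F [ 0.1  0.8 -1.2]
17114 [-13.49 -50.   110.  ] [ 13.85  50.   172.02]
370 [[-10.39  20.58 159.71]
 [  6.68  21.15 163.35]
 [ 10.97  32.73 170.31]]
350 [[-10.16 -32.19 160.13]
 [  6.51 -20.26 163.63]
 [ 10.98 -19.9  170.8 ]]
((533.456787109375, -201.2882080078125), (28.294267654418945, 39.969966888427734), 10.250418663024902) [ 531.96 -201.54   33.82]
```

Request:
apply_moves(deltas=[{"claw": -0.4, "delta_pos": [0.1, -0.22, 3], "yaw": 0}, {"claw": -0.4, "delta_pos": [0, 0, 4], "yaw": 0}, {"claw": -0.4, "delta_pos": [0, 0, 4], "yaw": 0}, {"claw": -0.4, "delta_pos": [0, 0, 0], "yaw": 0}], grip_force=30)

```text
clock: 6.02
eef_pos: [532.8, -201.5, 192.1]
tcp_rot: [3.139, -0.003, -2.957]
contact_force: [-0.9, -0.4, 0.1]
opening: 0.7
grasp_force: 0.0
```

```bash
python3 - <<'E'
from h import *
plan([533.6,-201.2,194],np.pi+.182)
E
```

```text
TCP [ 532.8 -201.5  192.1] yaw -2.9566 | total d [-0.08  0.01 -0.19] turn 0.003 rows>= 1 t 6.03 op 0.7 F [-0.9 -0.4  0.1]
```

Request:
apply_moves(deltas=[{"claw": 0.3, "delta_pos": [-0.05, 0, -0.1], "yaw": 0}, {"claw": 0.3, "delta_pos": [0, 0, 0], "yaw": 0}, {"claw": 0.3, "delta_pos": [0, 0, 0], "yaw": 0}, {"claw": 0.3, "delta_pos": [0, 0, 0], "yaw": 0}])

```text
clock: 6.52
eef_pos: [535.0, -202.4, 196.7]
tcp_rot: [-3.14, 0.003, -2.956]
contact_force: [-0.8, 1.4, 8.2]
opening: 0.458
grasp_force: 31.5
```

Request:
apply_moves(deltas=[{"claw": 0.3, "delta_pos": [0, 0, -2], "yaw": 0}, {"claw": 0.3, "delta_pos": [0, 0, -4], "yaw": 0}, {"claw": 0.3, "delta_pos": [0, 0, -5], "yaw": 0}, {"claw": 0.3, "delta_pos": [0, 0, -5], "yaw": 0.09}, {"claw": 0.3, "delta_pos": [0, 0, -5], "yaw": 0.09}, {"claw": 0.3, "delta_pos": [0, 0, 0], "yaw": 0}])

```text
clock: 7.28
eef_pos: [535.0, -202.5, 410.1]
tcp_rot: [-3.138, 0.009, -3.136]
contact_force: [-0.1, -0.6, -1.4]
opening: 0.453
grasp_force: 30.7
```

```bash
cat > held.py <<'E'
from h import *
np.set_printoptions(precision=2,suppress=True)
f=grab('wrist'); s=f['state']; import sys; pickle.dump(f,open(sys.argv[1]+'.pkl','wb')); cv2.imwrite(f'pics/{sys.argv[1]}.png',f['img'])
c=cloud(f); t=Ro.from_euler('xyz',s['tcp_rot']).inv().apply((c.reshape(-1,3)-s['eef_pos'])).reshape(480,640,3)
b=f['img'].min(2)>70
for lo,hi in ((150,169.5),(172,183)):
    q=t[(abs(t[...,0])<40)&(abs(t[...,1])<45)&(t[...,2]>lo)&(t[...,2]<hi)&b]
    if len(q)>20: print(lo,len(q),cv2.minAreaRect(q[:,:2].astype(np.float32)),np.percentile(q,[1,50,99],axis=0).round(1).tolist())
E
python3 held.py w5; python3 -c "
from h import *
plan([583,182.5,480],np.pi)"
```

```text
150 6787 ((1.8877897262573242, -2.4195632934570312), (28.8449764251709, 61.55013656616211), 1.12114417552948) [[-11.5, -24.8, 151.8], [5.3, 0.6, 163.0], [15.6, 25.3, 168.7]]
172 5338 ((12.6746187210083, 0.4856109619140625), (64.59561920166016, 26.528268814086914), 89.57377624511719) [[2.2, -31.0, 172.7], [18.4, 0.6, 178.9], [25.5, 31.9, 182.5]]
TCP [ 534.3 -202.2  407.4] yaw -3.1351 | total d [-5.16 38.42 -7.31] turn 0.0064 rows>= 7 t 7.33 op 0.457 F [-0.1 -0.1 -1. ]
```

Request:
apply_moves(deltas=[{"claw": 0.3, "delta_pos": [-0.7, 5.4, 0], "yaw": 0.0064}, {"claw": 0.3, "delta_pos": [-0.7, 5.4, 0], "yaw": 0}, {"claw": 0.3, "delta_pos": [-0.7, 5.4, 0], "yaw": 0}, {"claw": 0.3, "delta_pos": [-0.7, 5.4, 0], "yaw": 0}, {"claw": 0.3, "delta_pos": [-0.7, 5.4, 0], "yaw": 0}, {"claw": 0.3, "delta_pos": [-0.7, 5.4, 0], "yaw": 0}, {"claw": 0.3, "delta_pos": [-0.7, 5.4, 0], "yaw": 0}, {"claw": 0.3, "delta_pos": [0, 0.6, 0], "yaw": 0}])

```text
clock: 8.32
eef_pos: [582.3, 184.9, 403.1]
tcp_rot: [3.142, -0.002, -3.138]
contact_force: [-0.4, 0.0, -0.5]
opening: 0.454
grasp_force: 30.7
```

```bash
python3 held.py w6; python3 -c "
from h import *
plan([583.5,182,338],np.pi)"
```

```text
150 5900 ((1.8554372787475586, -0.4657173156738281), (65.27252197265625, 28.43688201904297), 89.55181884765625) [[-11.5, -19.0, 161.6], [4.4, -0.2, 163.1], [15.6, 19.7, 168.9]]
172 5327 ((12.420388221740723, 0.5097122192382812), (27.041318893432617, 64.53092956542969), 0.027547499164938927) [[2.2, -31.0, 172.4], [18.3, 0.6, 178.9], [25.6, 31.9, 182.5]]
TCP [582.2 183.9 403.1] yaw -3.1385 | total d [-0.15 -0.18  6.51] turn 0.0031 rows>= 2 t 8.38 op 0.456 F [ 0.   0.2 -0.8]
```

View pics/w6.png

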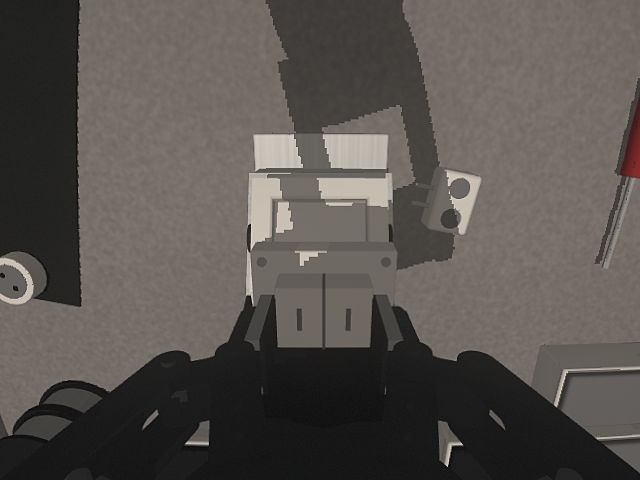

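```bash
python3 - <<'E'
from h import *
np.set_printoptions(precision=2,suppress=True)
f=pickle.load(open('w6.pkl','rb')); c=cloud(f)
for v in (178,183,188,193,210,220,230):
    row=c[v,240:405]; z=row[:,2]; m=(z>100)
    y=row[m]; print(v,y[[0,-1]],'mid',y[[0,-1],1].mean(), end=' ')
    if v>=205:
        # step in z between rim and floor
        d=np.diff(z); i=np.where(abs(d)>6)[0]; print([(240+k,row[k].round(1).tolist(),row[k+1].round(1).tolist()) for k in i])
    else: print()
E
```

```text
178 [[541.55 134.42 112.18]
 [540.99 230.09 113.25]] mid 182.2553195388711 
183 [[544.92 134.48 113.43]
 [544.38 230.11 114.26]] mid 182.29366058742175 
188 [[548.18 134.64 115.24]
 [547.7  230.05 115.68]] mid 182.34926909487615 
193 [[551.43 134.81 117.03]
 [550.96 229.95 117.37]] mid 182.381311872352 
210 [[562.5  134.49 122.23]
 [562.07 230.46 122.29]] mid 182.4719345665073 [(np.int64(247), [590.9, 105.9, 0.5], [572.9, 123.1, 77.8]), (np.int64(250), [572.5, 125.1, 79.4], [562.5, 134.5, 122.2]), (np.int64(273), [563.8, 149.1, 116.3], [565.5, 148.8, 109.0]), (np.int64(388), [562.1, 230.5, 122.3], [572.3, 239.4, 77.8]), (np.int64(392), [572.2, 241.8, 78.3], [590.2, 257.8, 0.6])]
220 [[568.67 134.92 126.29]
 [568.54 230.33 125.2 ]] mid 182.62620394394884 [(np.int64(246), [601.3, 104.4, 1.7], [580.7, 122.3, 80.2]), (np.int64(250), [580.6, 124.9, 80.7], [568.7, 134.9, 126.3]), (np.int64(366), [571.1, 216.1, 115.8], [569.5, 216.1, 121.9]), (np.int64(388), [568.5, 230.3, 125.2], [579.9, 239.1, 81.6]), (np.int64(393), [579.7, 242.3, 82.1], [600.8, 259.4, 1.0])]
230 [[579.77 128.86 113.08]
 [580.15 236.54 110.11]] mid 182.6991787321676 [(np.int64(246), [612.5, 103.5, 0.5], [579.8, 128.9, 113.1]), (np.int64(250), [579.9, 131.0, 112.7], [575.7, 134.7, 127.1]), (np.int64(272), [576.2, 149.1, 125.0], [578.1, 148.9, 118.7]), (np.int64(388), [575.2, 230.4, 127.2], [579.8, 234.0, 111.5]), (np.int64(392), [580.2, 236.5, 110.1], [587.5, 242.3, 84.7]), (np.int64(393), [587.5, 242.3, 84.7], [611.3, 259.8, 2.3])]
```

Request:
apply_moves(deltas=[{"claw": 0.3, "delta_pos": [-0.1, -0.2, 3], "yaw": 0.003}, {"claw": 0.3, "delta_pos": [0, 0, 3.5], "yaw": 0}, {"claw": 0.3, "delta_pos": [0, 0, 0], "yaw": 0}], grip_force=25)

```text
clock: 8.75
eef_pos: [582.4, 178.3, 336.6]
tcp_rot: [-3.139, -0.006, 3.138]
contact_force: [-0.5, 0.5, -0.4]
opening: 0.455
grasp_force: 30.7
```

Request:
apply_moves(deltas=[{"claw": 0.3, "delta_pos": [0, 0, 0.3], "yaw": 0}, {"claw": 0.3, "delta_pos": [0, 0, 0.3], "yaw": 0}, {"claw": 0.3, "delta_pos": [0.13, 0, 0.2], "yaw": 0}, {"claw": 0.3, "delta_pos": [0.13, 0, 0.2], "yaw": 0}])

```text
clock: 9.25
eef_pos: [582.0, 179.9, 332.2]
tcp_rot: [3.141, 0.004, 3.139]
contact_force: [-3.4, -4.1, 13.9]
opening: 0.455
grasp_force: 32.9
```

Request:
apply_moves(deltas=[{"claw": 0.3, "delta_pos": [0.13, 0, 0.2], "yaw": 0}, {"claw": 0.3, "delta_pos": [0.13, 0, 0.2], "yaw": 0}, {"claw": 0.3, "delta_pos": [0.13, 0, 0.2], "yaw": 0}, {"claw": 0.3, "delta_pos": [0, 0, 0], "yaw": 0}], grip_force=20)

```text
clock: 9.75
eef_pos: [577.8, 179.9, 326.1]
tcp_rot: [3.141, 0.003, 3.139]
contact_force: [-2.6, -2.9, 12.3]
opening: 0.456
grasp_force: 35.3
```

```bash
cat > tilt.py <<'E'
from h import *
import sys
np.set_printoptions(precision=2,suppress=True)
f=grab('wrist'); s=f['state']; pickle.dump(f,open(sys.argv[1]+'.pkl','wb')); cv2.imwrite(f'pics/{sys.argv[1]}.png',f['img'])
c=cloud(f); t=Ro.from_euler('xyz',s['tcp_rot']).inv().apply((c.reshape(-1,3)-s['eef_pos'])).reshape(480,640,3)
# block top: pixels between fingers near pad region
q=t[(abs(t[...,0])<22)&(abs(t[...,1])<17)&(t[...,2]>145)&(t[...,2]<172)&(f['img'].min(2)>60)]
A=np.c_[q[:,:2],np.ones(len(q))]
for _ in range(4):
    k,*_r=np.linalg.lstsq(A,q[:,2],rcond=None); g=abs(A@k-q[:,2])<1.5; q,A=q[g],A[g]
th=np.arctan(k[0]); print('top plane n',len(q),'tilt deg about y',np.degrees(th),'about x',np.degrees(np.arctan(k[1])),'x',np.percentile(q[:,0],[1,99]),'y',np.percentile(q[:,1],[1,99]),'z0',k[2])
n=np.array([k[0],k[1],-1]);n/=np.linalg.norm(n) # outward (towards TCP)
ctr=np.array([np.percentile(q[:,0],[.5,99.5]).mean(),np.percentile(q[:,1],[.5,99.5]).mean(),0]); ctr[2]=k[:2]@ctr[:2]+k[2]
o=ctr-30*n; print('origin in tool',o)
R=Ro.from_euler('xyz',s['tcp_rot']); w=R.apply(o)+s['eef_pos']; print('origin world',w)
d=np.array([583.,182.4,115.])-w; b=Ro.from_euler('y',-24,degrees=True); print('to go world',d,'in box axes',b.inv().apply(d),'F',s['contact_force'],'TCP',s['eef_pos'],'rot',s['tcp_rot'],'t',s['clock'],s['opening'],s['grasp_force'])
E
python3 tilt.py w7
```

```text
top plane n 4863 tilt deg about y 13.635527561389805 about x -0.050675821522874594 x [-11.28  15.08] y [-16.71  16.72] z0 161.09837760591017
origin in tool [ -5.25   0.05 190.7 ]
origin world [583.66 180.   135.39]
to go world [ -0.66   2.4  -20.39] in box axes [ -8.9    2.4  -18.36] F [-2.6  -2.87 12.34] TCP [577.8  179.9  326.07] rot [3.14 0.   3.14] t 9.75 0.45618106565922933 35.250821113586426
```

Request:
apply_moves(deltas=[{"claw": 0.3, "delta_pos": [0.13, 0, 0.2], "yaw": 0}, {"claw": 0.3, "delta_pos": [0.13, 0, 0.2], "yaw": 0}, {"claw": 0.3, "delta_pos": [0.1, 0, 0.15], "yaw": 0}, {"claw": 0.3, "delta_pos": [0, 0, 0], "yaw": 0}])

```text
clock: 10.3
eef_pos: [574.4, 179.9, 320.5]
tcp_rot: [3.141, 0.004, 3.139]
contact_force: [-1.1, -1.6, 10.9]
opening: 0.461
grasp_force: 36.9
```

Request:
apply_moves(deltas=[{"claw": 0.3, "delta_pos": [0.2, 0, -0.6], "yaw": 0}, {"claw": 0.3, "delta_pos": [0.4, 0.2, -0.4], "yaw": 0}, {"claw": 0.3, "delta_pos": [0, 0, 0], "yaw": 0}])

```text
clock: 10.68
eef_pos: [567.4, 182.2, 328.6]
tcp_rot: [3.141, 0.0, 3.139]
contact_force: [0.9, 0.6, -0.7]
opening: 0.457
grasp_force: 35.6
```

```bash
python3 tilt.py w8
```

```text
top plane n 2998 tilt deg about y 18.301917988496054 about x -0.3016996462750959 x [-7.08 13.78] y [-16.69  16.79] z0 160.43934684634175
origin in tool [ -6.49   0.2  189.89]
origin world [573.98 182.45 138.74]
to go world [  9.02  -0.05 -23.74] in box axes [ -1.42  -0.05 -25.35] F [ 0.95  0.58 -0.7 ] TCP [567.41 182.23 328.63] rot [3.14 0.   3.14] t 10.675 0.45726297393359827 35.60204565525055
```

```bash
python3 - <<'E'
from h import *
f=pickle.load(open('w8.pkl','rb')); s=f['state'];c=cloud(f); t=Ro.from_euler('xyz',s['tcp_rot']).inv().apply((c.reshape(-1,3)-s['eef_pos'])).reshape(480,640,3)
for y0 in (-8,0,8):
    m=(abs(t[...,1]-y0)<1.5)&(t[...,2]>130)&(t[...,2]<190)&(abs(t[...,0])<40); q=t[m]; b=f['img'][m].max(1)
    o=np.argsort(q[:,0]); print(y0,[(int(round(q[i,0])),int(round(q[i,2])),int(b[i])) for i in o[::max(1,len(o)//22)]])
E
```

```text
-8 [(-27, 168, 103), (-24, 168, 111), (-22, 170, 111), (-10, 156, 112), (-8, 157, 112), (-7, 157, 112), (-5, 157, 112), (-3, 159, 112), (-2, 158, 63), (0, 161, 113), (1, 161, 112), (3, 163, 113), (5, 162, 112), (6, 162, 62), (8, 163, 114), (9, 180, 110), (10, 165, 114), (11, 182, 113), (12, 166, 113), (13, 165, 113), (14, 167, 109), (15, 183, 113), (17, 185, 109)]
0 [(-27, 168, 103), (-24, 168, 110), (-21, 168, 113), (-10, 156, 116), (-8, 156, 113), (-7, 159, 96), (-5, 158, 114), (-3, 159, 113), (-2, 158, 113), (0, 159, 95), (1, 162, 113), (3, 161, 96), (4, 162, 95), (6, 162, 114), (8, 162, 68), (9, 162, 114), (10, 165, 117), (11, 182, 112), (12, 172, 90), (13, 165, 118), (14, 184, 113), (15, 184, 112), (17, 185, 102)]
8 [(-27, 168, 104), (-24, 167, 110), (-22, 167, 110), (-10, 155, 105), (-9, 157, 112), (-7, 157, 112), (-5, 158, 113), (-3, 158, 110), (-2, 160, 113), (0, 160, 112), (2, 161, 112), (4, 161, 114), (5, 162, 112), (7, 163, 113), (8, 182, 109), (10, 164, 114), (10, 165, 114), (12, 165, 112), (12, 172, 87), (13, 184, 111), (14, 182, 112), (16, 184, 113)]
```

View pics/w8.png

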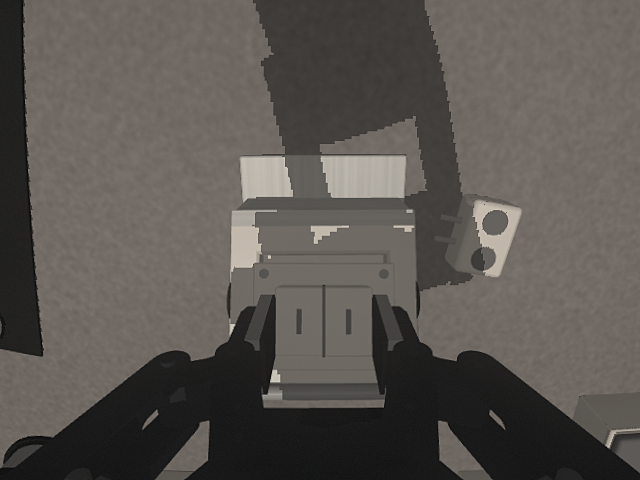

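Request:
apply_moves(deltas=[{"claw": 0.3, "delta_pos": [0.46, 0, 0.2], "yaw": 0}, {"claw": 0.3, "delta_pos": [-0.37, 0, 0.82], "yaw": 0}, {"claw": 0.3, "delta_pos": [0, 0, 0], "yaw": 0}])

```text
clock: 11.1
eef_pos: [566.7, 181.9, 316.9]
tcp_rot: [-3.141, -0.001, 3.138]
contact_force: [0.8, 0.5, -0.5]
opening: 0.457
grasp_force: 35.6
```

```bash
sed -i "s/(f\['img'\].min(2)>60)/(f['img'].max(2)>40)/; s/<1.5; q,A/<(4,3,2,1.5)[_]; q,A/" tilt.py; python3 tilt.py w9; python3 - <<'E'
from h import *
# points in box frame near the pocket's lower edge
f=pickle.load(open('w9.pkl','rb')); c=cloud(f); b=Ro.from_euler('y',-24,degrees=True); q=b.inv().apply(c.reshape(-1,3)-[583,182.4,115]).reshape(480,640,3)
for y0 in (-20,0,20):
    m=(abs(q[...,1]-y0)<1.2)&(q[...,2]>-5)&(q[...,2]<55)&(abs(q[...,0])<45); p=q[m]; o=np.argsort(p[:,0]); print(y0,[(round(float(p[i,0]),1),round(float(p[i,2]),1)) for i in o[::max(1,len(o)//35)]])
m=(q[...,2]>16)&(q[...,2]<32)&(q[...,0]<-12)&(q[...,0]>-32)&(f['img'].max(2)>60); print('base y',np.percentile(q[m][:,1],[.5,99.5]))
E
```

```text
top plane n 5554 tilt deg about y 21.896427967579402 about x -0.11625208619025319 x [-10.94  14.15] y [-16.64  16.72] z0 160.112080790953
origin in tool [ -9.63   0.08 188.57]
origin world [576.11 181.82 128.33]
to go world [  6.89   0.58 -13.33] in box axes [  0.88   0.58 -14.98] F [ 0.76  0.52 -0.54] TCP [566.74 181.86 316.91] rot [-3.14 -0.    3.14] t 11.1 0.45738308455618826 35.595343708992004
-20 [(-38.7, 14.3), (-35.7, 14.4), (-32.7, 14.2), (-29.8, 13.9), (-26.8, 13.8), (-23.6, 30.6), (-21.4, 29.5), (-19.1, 29.7), (-16.9, 29.0), (-14.7, 29.4), (-11.2, 45.9), (-8.9, 47.0), (-7.5, 50.6), (-6.3, 44.8), (-5.1, 54.5), (-3.1, 53.2), (-1.2, 45.4), (0.7, 53.1), (2.6, 53.1), (4.4, 47.8), (6.1, 44.4), (8.0, 54.3), (9.9, 52.2), (11.7, 44.6), (13.3, 44.1), (16.1, 51.5), (18.5, 28.9), (21.0, 27.3), (23.4, 26.8), (29.3, 13.7), (31.7, 15.3), (34.3, 14.4), (37.0, 14.7), (39.7, 13.7), (42.8, 15.7), (44.7, 17.0)]
0 [(-38.7, 14.3), (-36.2, 14.2), (-33.7, 14.4), (-31.2, 14.9), (-28.6, 15.5), (-25.8, 14.0), (-22.7, 29.4), (-20.4, 30.0), (-18.2, 30.0), (-15.5, 30.7), (-13.6, 46.2), (-12.0, 45.9), (-
[... 177 characters left out ...]
2.4, 44.7), (17.9, 27.5), (20.0, 28.1), (22.5, 28.4), (27.9, 15.3), (30.6, 14.0), (32.8, 14.6), (35.5, 15.2), (37.9, 15.1), (40.4, 14.6), (43.2, 16.0)]
20 [(-39.2, 13.9), (-36.6, 14.9), (-34.2, 14.2), (-31.6, 15.0), (-28.7, 13.8), (-26.2, 14.7), (-23.1, 30.5), (-20.8, 30.5), (-18.6, 30.6), (-16.4, 28.9), (-14.1, 30.0), (-9.9, 45.2), (-8.3, 45.8), (-7.0, 50.9), (-6.0, 52.5), (-4.8, 51.3), (-2.7, 45.3), (-0.7, 45.4), (1.1, 50.5), (3.1, 43.9), (5.0, 52.6), (7.2, 50.5), (9.2, 49.9), (11.4, 52.2), (13.7, 46.4), (16.9, 54.4), (19.1, 28.4), (21.3, 28.3), (23.6, 27.9), (29.1, 14.8), (31.7, 14.0), (34.0, 14.0), (36.4, 13.8), (39.1, 14.5), (42.4, 15.9), (44.0, 16.6)]
base y [-33.64377499  35.29289709]
```

Request:
apply_moves(deltas=[{"claw": 0.3, "delta_pos": [-0.16, 0.05, 0.25], "yaw": 0}, {"claw": 0.3, "delta_pos": [-0.12, 0, 0.27], "yaw": 0}, {"claw": 0.3, "delta_pos": [-0.12, 0, 0.27], "yaw": 0}, {"claw": 0.3, "delta_pos": [-0.12, 0, 0.27], "yaw": 0}])

```text
clock: 11.65
eef_pos: [572.1, 182.5, 307.2]
tcp_rot: [3.142, 0.0, 3.138]
contact_force: [-0.2, 0.1, -0.8]
opening: 0.455
grasp_force: 35.6
```

```bash
python3 tilt.py w10
```

```text
top plane n 5591 tilt deg about y 22.126001846560044 about x -0.1082220836628841 x [-10.98  14.16] y [-16.67  16.73] z0 160.11209244996576
origin in tool [ -9.76   0.09 188.53]
origin world [581.84 182.52 118.68]
to go world [ 1.16 -0.12 -3.68] in box axes [-0.43 -0.12 -3.83] F [-0.16  0.13 -0.79] TCP [572.08 182.46 307.21] rot [3.14 0.   3.14] t 11.65 0.4545347943539206 35.59696555137634
```

No resistance, and it is 3.8 mm from home.

Request:
apply_moves(deltas=[{"claw": 0.3, "delta_pos": [-0.08, 0, 0.2], "yaw": 0}, {"claw": 0.3, "delta_pos": [-0.06, 0, 0.18], "yaw": 0}, {"claw": 0.3, "delta_pos": [0, 0, 0.1], "yaw": 0}, {"claw": 0.3, "delta_pos": [0, 0, 0], "yaw": 0}])

```text
clock: 12.2
eef_pos: [572.9, 182.5, 303.9]
tcp_rot: [-3.142, -0.001, 3.138]
contact_force: [-8.0, -1.0, 14.3]
opening: 0.458
grasp_force: 37.6
```

```bash
python3 tilt.py w11
```

```text
top plane n 5453 tilt deg about y 23.2983896467166 about x -0.1469269036102846 x [-10.74  14.19] y [-16.62  16.68] z0 159.89813134476458
origin in tool [-10.16   0.08 188.19]
origin world [582.88 182.5  115.67]
to go world [ 0.12 -0.1  -0.67] in box axes [-0.16 -0.1  -0.66] F [-8.02 -1.01 14.31] TCP [572.91 182.47 303.87] rot [-3.14 -0.    3.14] t 12.2 0.4584491011241722 37.5732296705246
```

Request:
apply_moves(deltas=[{"claw": -0.3, "delta_pos": [0, 0, 0], "yaw": 0}, {"claw": -0.3, "delta_pos": [0, 0, 0], "yaw": 0}, {"claw": -0.3, "delta_pos": [0, 0, -3], "yaw": 0}, {"claw": -0.3, "delta_pos": [2, 0, -6], "yaw": 0}, {"claw": 1, "delta_pos": [2, 0, -3], "yaw": 0}, {"claw": 1, "delta_pos": [0, 0, 0], "yaw": 0}])

```text
clock: 13.0
eef_pos: [533.4, 182.8, 424.4]
tcp_rot: [3.14, 0.004, 3.139]
contact_force: [-0.2, -0.1, -0.2]
opening: 0.231
grasp_force: 0.0
```

```bash
cat > seat.py <<'E'
from h import *
import sys
np.set_printoptions(precision=2,suppress=True)
plan([577,182.4,420],np.pi)
f=grab('wrist'); pickle.dump(f,open(sys.argv[1]+'.pkl','wb')); cv2.imwrite(f'pics/{sys.argv[1]}.png',f['img'])
c=cloud(f); b=Ro.from_euler('y',-24,degrees=True); q=b.inv().apply(c.reshape(-1,3)-[583,182.4,115])
def pl(m):
    p=q[m]; A=np.c_[p[:,:2],np.ones(len(p))]; k=np.linalg.lstsq(A,p[:,2],rcond=None)[0]
    return len(p),k,'c',(np.percentile(p,.5,axis=0)+np.percentile(p,99.5,axis=0))/2
x,y,z=q.T; br=f['img'].reshape(-1,3).max(1)>50
print('rim',pl((abs(z-14)<3)&((abs(y)>36))&(abs(y)<46)&(abs(x)<30)))
print('base',pl((abs(z-14)<4)&(abs(y)<30)&(abs(y)>22)&(abs(x)<22)))
m=(abs(z-30)<4)&(abs(y)<24)&(abs(x)<18)&br; print('top',pl(m),cv2.minAreaRect(q[m][:,:2].astype(np.float32)))
E
python3 seat.py w12
```

```text
TCP [533.4 182.8 424.4] yaw 3.1388 | total d [-4.36 -0.03  0.46] turn -0.0028 rows>= 1 t 13.0 op 0.231 F [-0.2 -0.1 -0.2]
rim (1512, array([-0.  ,  0.  , 14.52]), 'c', array([-4.95, -0.06, 14.58]))
base (769, array([-0.01,  0.  , 14.55]), 'c', array([-6.8 , -0.19, 14.49]))
top (1913, array([-0.  ,  0.  , 30.55]), 'c', array([ 0.49,  0.52, 30.55])) ((0.45270347595214844, 0.4858875274658203), (39.93047332763672, 28.23926544189453), 89.51116180419922)
```

View pics/w12.png

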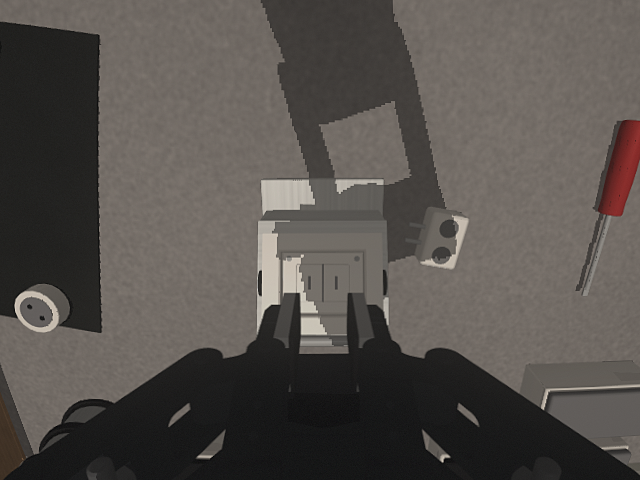

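The insert is seated: its base is flush and parallel with the rim and centred within 0.5 mm, at about (322,285). Now the lid, from behind.

Request:
apply_moves(deltas=[{"claw": 1, "delta_pos": [0, 0, -2.5], "yaw": -0.003}, {"claw": 1, "delta_pos": [-5.3, 0, -0.5], "yaw": 0}, {"claw": 1, "delta_pos": [-5.3, 0, 0], "yaw": 0}, {"claw": 1, "delta_pos": [-5.3, 0, 0], "yaw": 0}, {"claw": 1, "delta_pos": [0, 0, 0], "yaw": 0}, {"claw": 1, "delta_pos": [0, 0, 4], "yaw": 0}, {"claw": 1, "delta_pos": [0, 0, 4], "yaw": 0}, {"claw": 1, "delta_pos": [0, 0, 0], "yaw": 0}])

```text
clock: 14.05
eef_pos: [691.0, 182.2, 366.9]
tcp_rot: [-3.139, -0.008, 3.141]
contact_force: [0.5, -0.3, -0.6]
opening: 0.005
grasp_force: 0.0
```

```bash
python3 -c "
from h import *
plan([672,182.4,371],np.pi)"
```

```text
TCP [691.  182.2 366.9] yaw 3.1414 | total d [ 1.9   0.02 -0.39] turn -0.0002 rows>= 1 t 14.05 op 0.005 F [ 0.5 -0.3 -0.6]
```

Request:
apply_moves(deltas=[{"claw": 1, "delta_pos": [1, 0, -0.2], "yaw": 0}, {"claw": 1, "delta_pos": [1, 0, -0.2], "yaw": 0}, {"claw": 1, "delta_pos": [0.7, 0, -0.4], "yaw": 0}, {"claw": 1, "delta_pos": [0.7, 0, -0.4], "yaw": 0}, {"claw": 1, "delta_pos": [0.7, 0, -0.4], "yaw": 0}])

```text
clock: 14.68
eef_pos: [651.1, 182.6, 388.5]
tcp_rot: [3.141, 0.0, 3.141]
contact_force: [-0.0, 0.7, -1.6]
opening: 0.001
grasp_force: 0.4
```

Request:
apply_moves(deltas=[{"claw": 1, "delta_pos": [0.8, 0, -0.2], "yaw": 0}, {"claw": 1, "delta_pos": [0.8, 0, -0.1], "yaw": 0}, {"claw": 1, "delta_pos": [0.8, 0, -0.1], "yaw": 0}])

```text
clock: 15.05
eef_pos: [627.1, 182.6, 391.9]
tcp_rot: [-3.142, -0.0, 3.141]
contact_force: [1.0, -0.3, -0.5]
opening: 0.0
grasp_force: 0.4
```

```bash
cat > lid.py <<'E'
from h import *
g=grab('side'); c=cloud(g); import sys; cv2.imwrite(f'pics/{sys.argv[1]}.png',cv2.resize(g['img'][180:380,200:400],None,fx=2.5,fy=2.5))
m=(g['img'].max(2)<60)&(abs(c[...,1]-233)<6)&(c[...,2]>120)&(c[...,0]>500)&(c[...,0]<720); p=c[m]
q=(p[:,[0,2]]-[616,146]); print(len(q),'lid side face centroid rel hinge',q.mean(0),'far',q[np.argmax(np.hypot(*q.T))]); 
R=cv2.minAreaRect(q.astype(np.float32)); print(R)
# model: centre of side face at 43.5 along, 12 out
d=q.mean(0)
print('phi from vertical deg',np.degrees(np.arctan2(-d[0],d[1])+np.arctan2(12,43.5)),'lid rad',np.radians(114)-(np.arctan2(-d[0],d[1])+np.arctan2(12,43.5)))
plan([583,182.4,373],np.pi)
E
python3 lid.py l1
```

```text
709 lid side face centroid rel hinge [-2.85021862 99.13578077] far [-32.85990577 429.98994266]
((0.9088306427001953, 215.69137573242188), (66.10956573486328, 430.7049865722656), 2.0130631923675537)
phi from vertical deg 17.068998840964404 lid rad 1.691765117479611
TCP [626.3 182.6 391.9] yaw 3.1415 | total d [ 4.32 -0.02  1.89] turn -0.0001 rows>= 1 t 15.1 op 0.002 F [-0.1 -0.5  0.6]
```

View pics/l1.png

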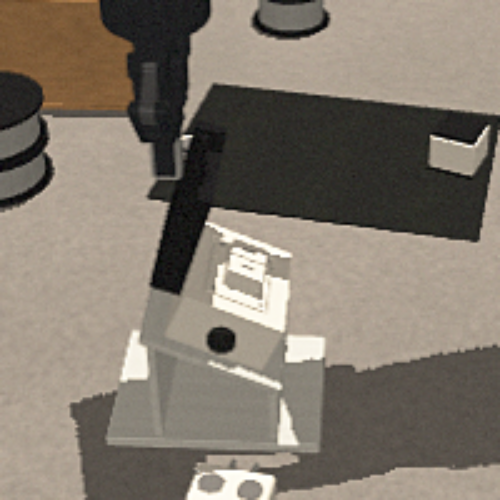

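The lid follows the finger, now about 15 degrees past upright. I'll carry on along the arc.

Request:
apply_moves(deltas=[{"claw": 1, "delta_pos": [1.1, 0, 0.4], "yaw": 0}, {"claw": 1, "delta_pos": [1.1, 0, 0.4], "yaw": 0}, {"claw": 1, "delta_pos": [1.0, 0, 0.6], "yaw": 0}, {"claw": 1, "delta_pos": [1.1, 0, 0.6], "yaw": 0}, {"claw": 1, "delta_pos": [0.8, 0, 0.9], "yaw": 0}, {"claw": 1, "delta_pos": [0.8, 0, 0.9], "yaw": 0}])

```text
clock: 15.85
eef_pos: [568.0, 182.6, 353.1]
tcp_rot: [-3.142, -0.0, 3.141]
contact_force: [1.0, -0.3, -0.3]
opening: -0.0
grasp_force: 0.3
```

Request:
apply_moves(deltas=[{"claw": 1, "delta_pos": [0.7, 0, 1.1], "yaw": 0}, {"claw": 1, "delta_pos": [0.8, 0, 0.8], "yaw": 0}, {"claw": 1, "delta_pos": [0.8, 0, 0.6], "yaw": 0}])

```text
clock: 16.23
eef_pos: [545.0, 182.6, 328.1]
tcp_rot: [-3.141, -0.001, 3.141]
contact_force: [-0.0, -0.5, 0.9]
opening: 0.001
grasp_force: 0.2
```

Request:
apply_moves(deltas=[{"claw": 1, "delta_pos": [0.3, 0, 0.5], "yaw": 0}, {"claw": 1, "delta_pos": [0, 0, 0.3], "yaw": 0}, {"claw": 1, "delta_pos": [0, 0, 0.2], "yaw": 0}])

```text
clock: 16.6
eef_pos: [542.7, 182.6, 318.8]
tcp_rot: [-3.142, -0.0, 3.141]
contact_force: [-1.1, 0.8, 0.5]
opening: 0.003
grasp_force: 0.4
```

Request:
apply_moves(deltas=[{"claw": 1, "delta_pos": [0, 0, 0.2], "yaw": 0}, {"claw": 1, "delta_pos": [0, 0, 0], "yaw": 0}])

```text
clock: 16.85
eef_pos: [542.8, 182.6, 316.9]
tcp_rot: [3.142, 0.0, 3.141]
contact_force: [0.3, 0.3, -0.2]
opening: -0.002
grasp_force: 0.1
```

Request:
apply_moves(deltas=[{"claw": 1, "delta_pos": [0, 0, 0.2], "yaw": 0}, {"claw": 1, "delta_pos": [0, 0, 0.2], "yaw": 0}, {"claw": 1, "delta_pos": [0, 0, 0], "yaw": 0}])

```text
clock: 17.23
eef_pos: [542.9, 182.7, 315.7]
tcp_rot: [3.141, 0.002, 3.141]
contact_force: [-9.7, -3.8, 27.3]
opening: -0.002
grasp_force: 14.6
```

Firm contact at the expected shut height (tip z about 142). I'll back off and check.

Request:
apply_moves(deltas=[{"claw": 1, "delta_pos": [0, 0, -2], "yaw": 0}, {"claw": 1, "delta_pos": [0, 0, -6], "yaw": 0}, {"claw": 1, "delta_pos": [3, 0, -5], "yaw": 0}, {"claw": 1, "delta_pos": [2, 0, 0], "yaw": 0}, {"claw": 1, "delta_pos": [0, 0, 0], "yaw": 0}])

```text
clock: 17.85
eef_pos: [491.8, 182.6, 443.6]
tcp_rot: [3.141, 0.001, -3.141]
contact_force: [-0.0, -0.3, 0.4]
opening: 0.001
grasp_force: 0.0
```

```bash
python3 - <<'E'
from h import *
np.set_printoptions(precision=3,suppress=True)
f=grab('wrist'); g=grab('side'); c=cloud(f); q=Ro.from_euler('y',-24,degrees=True).inv().apply(c.reshape(-1,3)-[583,182.4,115]); x,y,z=q.T
m=(f['img'].reshape(-1,3).max(1)<70)&(abs(y)<42)&(x>-40)&(x<35)&(z>25)&(z<60); p=q[m]
A=np.c_[p[:,:2],np.ones(len(p))]; k=np.linalg.lstsq(A,p[:,2],rcond=None)[0]; print(len(p),'lid face slope',k,'expected z at x=43: 39')
print(r.sense()['contact_force'],r.sense()['clock'])
cv2.imwrite('pics/end.png',np.hstack([f['img'][120:420,180:480],cv2.resize(g['img'][210:370,220:380],(300,300))]))
E
```

```text
4431 lid face slope [ 0.001  0.001 39.576] expected z at x=43: 39
[ 0.405  0.564 -0.24 ] 17.95
```

View pics/end.png

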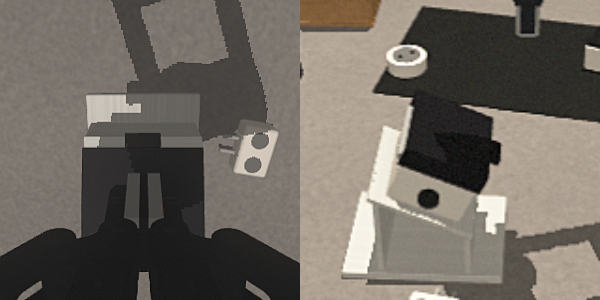

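The lid is shut: its face is parallel to the box within 0.001 rad, at the expected height. The robot is clear.

```bash
python3 -c "
from rig import r
print(r.sign_off())"
```

```text
the job is handed in; nothing more can be done
None
```

The job is handed in: before the lid closed, the insert measured flush and centred within 0.5 mm; the lid is shut to about 0.001 rad, the arm is clear and the other goods were not touched, all by 18 s of the 64 s limit (sign-off returned no verdict).

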